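# Chock the rinsed tea caddy on the draining board

## Task

The rinsed tea caddy must dry lying on its side on the sloping draining board without rolling off. Set the forked wooden chock flat on the board, squarely, with its thin tips pointing straight uphill and room for the caddy above it; then take the caddy from the trivet and lay it across the slope, centred on the chock and resting against both of its ramps. Keep hold of the caddy until it lies against the chock, so that it is never dropped and never rolls freely, and leave the sake cup, the incense holder and the two piece stands where they are.

Things in the scene. Friction and masses are not known exactly. Their poses are not given: they have to be found in the camera images.
- stand: Fixed low stand of the cedar draining board, four short feet under the board. Origin on the table under the board's middle; its x axis points uphill in plan, z is up.
- deck: The sloping cedar draining board, 270 mm along the slope (x), 200 mm wide (y), 12 mm thick, smooth, no lip, fixed. Origin: centre of its top face, 41 mm above the table. x points uphill along the face, which slopes at 0.157 rad (9 degrees), low edge towards the robot within 25 degrees; z is the normal of the face. A caddy let go on it rolls down.
- deck_top_edge (a point): Middle of the board's upper (high) edge, on the top face, 135 mm uphill of the board's origin.
- chock: Loose forked (U-shaped) pale wooden chock, about 110 g, flat on the table. Back bar 22 (x) x 102 (y) x 32 mm high, graspable across x; from it two horns 24 mm wide reach to x = 69 mm, with a gap 54 mm wide between them, open from top to bottom. Horns are 32 mm high to x = 40 mm, then 45 degree ramps fall to tips 3 mm high. Origin: underside, middle of the back bar; +x to the tips, z up.
- chock_seat (a point): Point fixed to the chock at x = 84, y = 0, z = 28 mm in its frame: where the middle of the caddy's axis is when the caddy lies on the same surface and touches both ramps. A gripper finger on the caddy's middle then has room in the gap between the horns.
- caddy: Round closed tin tea caddy, 56 mm in diameter, 120 mm long, about 170 g, at the start lying on its side on the two cradle bars of the trivet, axis along the bars. Origin: its centre. Its y axis is the cylinder's axis (lid at the +y end); it rolls about y, so its x and z may point anywhere around y.
- trivet: Fixed cast-iron trivet, 110 mm (x) by 130 mm (y). Two cradle bars along y, 10 mm thick, centres 32 mm apart, tops 25 mm above the table; below them two cross bars along x at y = -45 and +45 mm, tops 17 mm up. The caddy's axis lies 49 mm above the table. Origin: on the table, under the middle.
- cup: Bystander: pewter sake cup, 54 mm across, 45 mm high. Origin: centre of its underside.
- incense: Bystander: blue porcelain incense holder, 60 mm across, 37 mm high. Origin: centre of its underside.
- stand_a: Bystander: chestnut piece stand, 120 x 110 mm top, 64 mm high with pieces. Origin: centre of its underside.
- stand_b: Bystander: a second, equal piece stand. Origin: centre of its underside.
Not all that is in view belongs to the job. What is meant by the caddy is not red, and is the larger of those in its own colour.

How it is judged (in metres and radians):
On the way, in this order (a step that is already met when the one before it is completed fails the run):
1. the chock lies flat and released on the board, tips uphill, while the caddy is still on the trivet (x of chock in the frame of deck between -0.124 and 0.015 m and y of chock in the frame of deck between -0.047 and 0.047 m and z of chock in the frame of deck between -0.004 and 0.005 m and angle between the z axis of chock and the z axis of deck, either way round below 0.06 rad and angle between the x axis of chock and the x axis of deck, either way round below 0.2 rad and x of deck_top_edge in the frame of chock above 0.05 m and contact force between chock and the fingers below 0.05 N and linear speed of chock below 0.01 m/s and horizontal distance between caddy and trivet below 0.03 m), for 0.2 s.
2. the caddy, still held, is brought down across the slope to within a few mm of the ramps of the chock (contact force between caddy and the fingers above 0.5 N and x of caddy in the frame of chock between 0.076 and 0.092 m and y of caddy in the frame of chock between -0.025 and 0.025 m and z of caddy in the frame of deck between 0.022 and 0.036 m and angle between the y axis of caddy and the y axis of deck, either way round below 0.25 rad), for 0.1 s.
At the end, for the whole second after the job is handed in: Chock flat and wholly on the board, tips uphill within 0.2 rad. Caddy at rest on its side on the board, across the slope within 0.25 rad, leaning on the chock (axis 76 to 92 mm from the chock's origin, middle within 25 mm of the chock's centre line). Nothing held (x of chock in the frame of deck between -0.124 and 0.015 m and y of chock in the frame of deck between -0.047 and 0.047 m and z of chock in the frame of deck between -0.004 and 0.005 m and angle between the z axis of chock and the z axis of deck, either way round below 0.06 rad and angle between the x axis of chock and the x axis of deck, either way round below 0.2 rad and x of deck_top_edge in the frame of chock above 0.05 m and x of caddy in the frame of chock between 0.076 and 0.092 m and y of caddy in the frame of chock between -0.025 and 0.025 m and z of caddy in the frame of deck between 0.024 and 0.032 m and x of caddy in the frame of deck below 0.13 m and angle between the y axis of caddy and the y axis of deck, either way round below 0.25 rad and contact force between caddy and chock above 0.02 N and contact force between caddy and deck above 0.1 N and linear speed of each of caddy, chock below 0.01 m/s and angular speed of caddy below 0.3 rad/s and contact force between caddy and the fingers below 0.05 N); the robot touches nothing.
It fails at once if the caddy, let go over the board, rolls freely (faster than 4 rad/s, a run of about 8 mm) (x of caddy in the frame of deck between -0.16 and 0.14 m and y of caddy in the frame of deck between -0.12 and 0.12 m and z of caddy in the frame of deck between -0.02 and 0.06 m and contact force between caddy and the fingers below 0.02 N and angular speed of caddy above 4 rad/s).
It fails at once if the caddy is dropped on the board (let go and falling faster than 0.35 m/s, about 6 mm) (x of caddy in the frame of deck between -0.16 and 0.14 m and y of caddy in the frame of deck between -0.12 and 0.12 m and z of caddy in the frame of deck between -0.02 and 0.06 m and contact force between caddy and the fingers below 0.02 N and linear speed of caddy above 0.35 m/s).
It fails at once if the sake cup, the incense holder or a piece stand is shifted by more than 30 mm (distance of any of cup, incense, stand_a, stand_b from where it was at the start of the episode above 0.03 m).
It also fails if it takes over 70 s, if anything falls off the work surface, if the arm or the gripper's body presses on something with over 40 N, if the wrist force passes 120 N, or if a joint passes its speed limit or range.

## Robot

A 6-joint arm with a two-finger parallel gripper is mounted at the origin on the work surface. World frame = base frame: x ahead of the robot, y to its left, z up, the work surface at z = 0. Lengths are in m, angles in degrees, forces in N, time in s.
With the tool pointing down it reaches from about 0.35 to 0.875 m from the base axis. Payload 4.2 kg.
Tool frame: the origin (TCP) lies at the very end of the fingers, on their centre line; the grasp point (between the pads) lies r.pinch_z behind it (r.pinch_z is the distance from the TCP to the grasp point, in m); y points along the fingers, z is the direction in which the jaws open and shut, and the axes are right-handed (so a half turn about y gives the same grasp; the last joint's range is limited). The gripper opens to 87 mm and grips with 3 to 60 N. Pads are 19 mm wide; open, the fingers measure 117 mm over their backs; the gripper's body (75 mm by 190 mm) begins 51 mm behind the grasp point.
Start: joints at [82.426, 22.042, 0.453, 0, -68.411, -14.817], TCP at [0.238, 0.578, 0.223] pointing down, gripper open.
Joint ranges: [-179.83, 179.83], [-69.29, 118.12], [-61.27, 80.66], [-181.25, 117.63], [-171.15, -9.14], [-177.46, 177.46]. Speed limits (degrees/s): [159.86, 159.86, 180, 180, 180, 180].

## Interface

Orientations are given as a 3x3 rotation matrix whose columns are the frame's x, y, z axes.
In Python, from station import sense, capture, camera_params, r gives the robot as it stands.
- The arm moves only by the tool move_arm, never from a script. Its argument "increments" is text: rows parted by semicolons, each of 7 numbers parted by spaces: the closure, from -1 (fully open) to 1 (shut), so that 0 is half open, then the shift along the tool's x, y, z in m, then the turn, a rotation vector about the tool's x, y, z in rad. In form: hand x y z wx wy wz; .... A call has 1 to 8 rows; each row is the pose to reach, as a shift and turn from the pose commanded when the call began, along the tool's axes at that moment; what a row does not reach only later rows make up. A row lasts 1/10 s, in which the tool goes at most 50 mm and 8.59 degrees, less where a joint would pass 70% of its speed; a pose out of reach is approached as far as the arm can. A call with a gripper value outside its range is refused whole. The fingers move at their own pace and stop on an object; the grip force is fixed at half the most. Time passes only in rows, so rows that repeat a pose let the fingers close. It gives the time, the measured TCP pose, the force and the opening at its end, in the units of the state.
- sense(): the state, without advancing time (a new reading comes with each control period).
- capture(name): name is "scene" or "top" or "wrist"; returns (picture, depth): 480x640x3 uint8, red, green, blue; 480x640 float32, m along the optical axis (not along the pixel's ray), 0 where there is no reading.
- camera_params(name): a dict with "fx", "fy", "cx", "cy" (pixels), "xyz" and "orientation" of the camera in the world. Camera axes: x right, y down, z forward; pixel columns grow to the right and rows downward; lengths in m; the calibration is good to about 2 mm. A picture is of the moment at which its call begins: read the wrist's pose just before it. camera_params takes no time and is no camera call; for the wrist camera it gives the pose at the moment of the call.
- r.finish_job(): hands the job in, once; it reports no verdict.
The state is a dict: "time_s": time; "joints": joint angles; "joint_velocities": joint speeds; "effort": joint torques, N m; "tcp_pos": TCP position; "ee_rot": TCP orientation; "wrist_force": force on the tool from outside, world axes, zero at the start; "moment": the same for the moment, N m; "gripper_width": opening from 0.0 (shut) to 1.0 (fully open).
Only numpy, scipy, OpenCV 4.12 (cv2) and the standard library are available. Lean on these libraries where they do the work, as an engineer would, in place of code of your own. Each camera call takes 0.05 s, during which the arm holds its last target.

## Working session

There is one attempt and no reset: what is moved stays moved. The work goes in short steps, Python scripts to look and compute and a tool call to move; the robot and the scene stay as the last step left them, time stands still between calls to the robot, and variables do not carry over. Pictures are saved under pics/ and viewed, and the job is handed in when it is done.

Besides the shell and the picture viewer there is one more tool, called after "Emit:" in YAML: its name, and indented under it one key for each argument. move_arm: Moves the arm, as the interface text tells. Its arguments: {"type":"object","properties":{"increments":{"type":"string"}},"required":["increments"]}

```bash
ls; mkdir -p pics; python3 - <<'E'
from station import sense, capture, camera_params, r
import cv2,numpy as np
s=sense();print(s['time_s'],s['tcp_pos'],s['ee_rot'],s['gripper_width'],r.pinch_z)
for n in ['scene','top']:
    p,d=capture(n); cv2.imwrite(f'pics/{n}0.png',p[:,:,::-1]); np.save(f'pics/{n}0.npy',d); print(n,camera_params(n))
    np.save(f'pics/{n}0_rgb.npy',p)
E
```

```text
pics
0.0 [0.23782641 0.57733278 0.22146683] [[-9.24547315e-01 -7.14796064e-04 -3.81066597e-01]
 [ 3.81067250e-01 -2.03731675e-03 -9.24545078e-01]
 [-1.15492178e-04 -9.99997669e-01  2.15598110e-03]] 0.9965326984974104 0.0187
scene {'fx': 437.5098792586532, 'fy': 437.5098792586532, 'cx': 317.36661759756373, 'cy': 241.24115479665466, 'xyz': array([1.14711198, 0.16973512, 0.66073143]), 'orientation': array([[-0.383069  ,  0.6086006 , -0.69488377],
       [ 0.92371366,  0.2496587 , -0.29055742],
       [-0.00334965, -0.75317717, -0.65780919]])}
top {'fx': 472.63908648685606, 'fy': 472.63908648685606, 'cx': 319.11657237565487, 'cy': 236.99767029058114, 'xyz': array([ 0.39958297, -0.10899436,  1.07926103]), 'orientation': array([[-5.08978374e-03, -9.91541354e-01,  1.29691316e-01],
       [-9.99987043e-01,  5.05875873e-03, -5.68652610e-04],
       [-9.22344989e-05, -1.29692530e-01, -9.91554254e-01]])}
```

View pics/scene0.png

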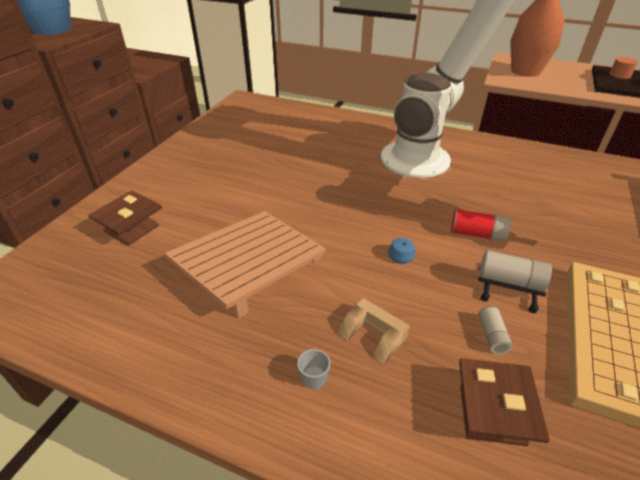

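View pics/top0.png

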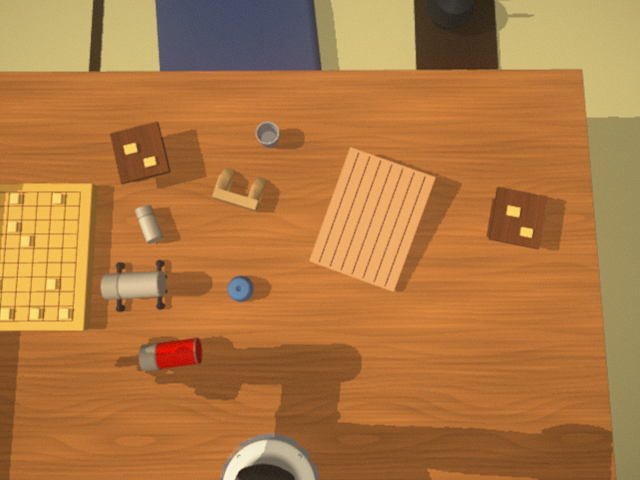

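The scene view shows the board at about (245,255), the chock at (375,325) and the grey caddy on the trivet at (515,272). In the top view they are at (373,220), (240,190) and (135,286). The small grey caddy and the red one are decoys. Next I'll measure them.

```bash
cat > h.py <<'E'
import numpy as np,cv2
from station import sense,capture,camera_params,r
def cloud(d,c):
    v,u=np.mgrid[0:d.shape[0],0:d.shape[1]]
    P=np.stack([(u-c['cx'])/c['fx']*d,(v-c['cy'])/c['fy']*d,d],-1)
    return P@np.array(c['orientation']).T+np.array(c['xyz'])
def proj(p,c):
    q=(np.atleast_2d(p)-c['xyz'])@np.array(c['orientation']); return np.stack([q[:,0]/q[:,2]*c['fx']+c['cx'],q[:,1]/q[:,2]*c['fy']+c['cy']],-1)
def ray(uv,c,z):
    uv=np.atleast_2d(uv).astype(float)
    d=np.stack([(uv[:,0]-c['cx'])/c['fx'],(uv[:,1]-c['cy'])/c['fy'],np.ones(len(uv))],-1)@np.array(c['orientation']).T
    o=np.array(c['xyz']); return o+d*((z-o[2])/d[:,2])[:,None]
E
python3 - <<'E'
from h import *
for n in ['top','scene']:
    c=camera_params(n);d=np.load(f'pics/{n}0.npy');rgb=np.load(f'pics/{n}0_rgb.npy')
    W=cloud(d,c)
    x,y,z=W[...,0],W[...,1],W[...,2]
    tab=(d>0)&(abs(z)<0.01)&(x>.2)&(x<.8)&(abs(y)<.4); print(n,'table z med',np.median(z[tab]),z[tab].std())
    def box(x0,x1,y0,y1,z0,z1): return (d>0)&(x>x0)&(x<x1)&(y>y0)&(y<y1)&(z>z0)&(z<z1)
    # high components
    m=((d>0)&(z>0.012)&(z<0.12)&(x>.2)&(x<.95)&(y>-.7)&(y<.5)).astype(np.uint8)
    k,l,st,ce=cv2.connectedComponentsWithStats(m)
    for i in range(1,k):
        if st[i,4]>80:
            q=W[l==i]; print(i,st[i],q.min(0).round(3),q.max(0).round(3),np.median(q,0).round(3))
    np.save(f'pics/{n}_lab.npy',l)
E
```

```text
top table z med 0.0005447021625009096 0.0020491323849772644
1 [ 110  121   60   63 2625] [0.657 0.223 0.012] [0.799 0.359 0.068] [0.726 0.29  0.058]
2 [256 121  23  26 290] [ 0.749 -0.018  0.012] [0.804 0.033 0.049] [0.787 0.009 0.036]
3 [  310   147   126   144 10906] [ 0.418 -0.366  0.015] [ 0.734 -0.089  0.067] [ 0.577 -0.228  0.041]
4 [213 168  53  43 972] [0.601 0.015 0.012] [0.702 0.13  0.039] [0.638 0.08  0.032]
6 [  40  183   57  147 6817] [0.336 0.402 0.012] [0.665 0.5   0.043] [0.495 0.448 0.031]
7 [ 489  186   58   63 2763] [ 0.507 -0.612  0.012] [ 0.646 -0.482  0.068] [ 0.575 -0.545  0.057]
8 [135 205  29  38 630] [0.528 0.245 0.012] [0.614 0.306 0.043] [0.569 0.271 0.034]
10 [ 101  259   67   53 1894] [0.375 0.228 0.012] [0.491 0.352 0.083] [0.432 0.285 0.071]
11 [228 275  26  27 536] [0.396 0.038 0.013] [0.454 0.095 0.042] [0.424 0.064 0.035]
13 [ 139  337   63   34 1618] [0.25  0.15  0.012] [0.319 0.275 0.062] [0.286 0.209 0.052]
scene table z med -0.000708298870009505 0.001559818795521419
1 [  88  191   74   45 1741] [ 0.507 -0.614  0.012] [ 0.645 -0.481  0.067] [ 0.584 -0.538  0.057]
2 [ 452  209   59   32 1363] [0.261 0.15  0.012] [0.322 0.276 0.057] [0.303 0.215 0.044]
3 [ 165  212  161  103 8296] [ 0.416 -0.367  0.012] [ 0.736 -0.087  0.065] [ 0.603 -0.219  0.044]
19 [388 238  28  24 497] [0.4   0.039 0.012] [0.455 0.096 0.038] [0.438 0.069 0.032]
22 [ 478  250   74   60 2428] [0.411 0.229 0.012] [0.49  0.359 0.079] [0.453 0.293 0.06 ]
23 [ 569  262   71  162 8986] [0.336 0.404 0.012] [0.667 0.5   0.038] [0.542 0.45  0.029]
25 [ 341  298   69   60 1595] [0.601 0.014 0.012] [0.698 0.132 0.035] [0.643 0.083 0.03 ]
26 [479 306  34  45 935] [0.528 0.245 0.012] [0.614 0.308 0.039] [0.581 0.273 0.032]
28 [298 349  32  38 746] [ 0.748 -0.02   0.012] [0.802 0.033 0.047] [0.769 0.006 0.034]
30 [ 459  358   91   85 5745] [0.657 0.224 0.045] [0.8   0.359 0.066] [0.738 0.292 0.056]
```

```bash
python3 - <<'E'
from h import *
for n,ids in [('top',(3,4,10)),('scene',(3,25,22))]:
    c=camera_params(n);d=np.load(f'pics/{n}0.npy');W=cloud(d,c);l=np.load(f'pics/{n}_lab.npy')
    q=W[l==ids[0]]
    # deck plane
    sel=q[:,2]>0.01; 
    for k in range(6):
        A=np.c_[q[sel][:,:2],np.ones(sel.sum())]; co=np.linalg.lstsq(A,q[sel][:,2],rcond=None)[0]
        res=q[:,2]-np.c_[q[:,:2],np.ones(len(q))]@co; sel=abs(res)<(0.006 if k<2 else 0.004)
    nn=np.array([-co[0],-co[1],1]);nn/=np.linalg.norm(nn)
    print(n,'deck slope',np.degrees(np.arccos(nn[2])),'azim',np.degrees(np.arctan2(co[1],co[0])),res[sel].std())
    qs=q[sel];(cx,cy),(w,h),a=cv2.minAreaRect(qs[:,:2].astype(np.float32)); print(' rect plan',cx,cy,w,h,a,'z',np.array([cx,cy,1])@co, cv2.boxPoints(((cx,cy),(w,h),a)).round(4).tolist())
    q=W[l==ids[1]]
    t=q[(q[:,2]>0.026)]
    (cx,cy),(w,h),a=cv2.minAreaRect(t[:,:2].astype(np.float32)); print(' chock top',cx,cy,w,h,a,np.median(t[:,2]),cv2.boxPoints(((cx,cy),(w,h),a)).round(4).tolist())
    q=W[l==ids[2]]
    t=q[q[:,2]>0.055]; m=t.mean(0);u,s,v=np.linalg.svd(t-m,full_matrices=False);ax=v[0]
    e=(t-m)@ax; lo,hi=np.percentile(e,[.5,99.5]); print(' caddy',m,ax,np.degrees(np.arctan2(ax[1],ax[0])),hi-lo,m+ax*(hi+lo)/2, t[:,2].max())
E
python3 - <<'E'
import cv2
p=cv2.imread('pics/top0.png')
a=cv2.resize(p[140:300,90:250],(600,600),interpolation=cv2.INTER_CUBIC)
cv2.imwrite('pics/crop0.png',a)
E
```

```text
top deck slope 8.922260325999085 azim -20.006272565555086 0.001739730660127079
 rect plan 0.5764780640602112 -0.22718438506126404 0.2002018690109253 0.26745492219924927 69.6185073852539 z 0.04121182678381534 [[0.4162999987602234, -0.274399995803833], [0.6669999957084656, -0.3675999939441681], [0.7366999983787537, -0.17990000545978546], [0.4860000014305115, -0.0868000015616417]]
 chock top 0.6441865563392639 0.07481008768081665 0.10294314473867416 0.059155743569135666 72.45256042480469 0.03229057893221443 [[0.6004999876022339, 0.034699998795986176], [0.6568999886512756, 0.01679999940097332], [0.6879000067710876, 0.11500000208616257], [0.6315000057220459, 0.13279999792575836]]
 caddy [0.43225077 0.2888297  0.07184715] [-0.05587295  0.99825738  0.01898454] 93.20352996076093 0.12015198770861032 [0.43214879 0.29065167 0.0718818 ] 0.08267714276119054
scene deck slope 9.057744997398135 azim -21.06772314844849 0.0010360387349910962
 rect plan 0.5747947096824646 -0.2271457314491272 0.20353557169437408 0.2708863317966461 69.74870300292969 z 0.040659574700687824 [[0.4124999940395355, -0.27570000290870667], [0.6665999889373779, -0.3695000112056732], [0.7371000051498413, -0.1785999983549118], [0.4828999936580658, -0.08479999750852585]]
 chock top 0.6431624889373779 0.07477650791406631 0.10375183820724487 0.061074964702129364 70.59819793701172 0.031096638767660223 [[0.597100019454956, 0.035999998450279236], [0.654699981212616, 0.015699999406933784], [0.6891999840736389, 0.1136000007390976], [0.631600022315979, 0.1339000016450882]]
 caddy [0.44503088 0.29223648 0.06890861] [ 0.03936418 -0.99919738 -0.0074207 ] -87.74395349706009 0.11966857888115925 [0.44505332 0.29166672 0.06890438] 0.07933596955634092
```

View pics/crop0.png

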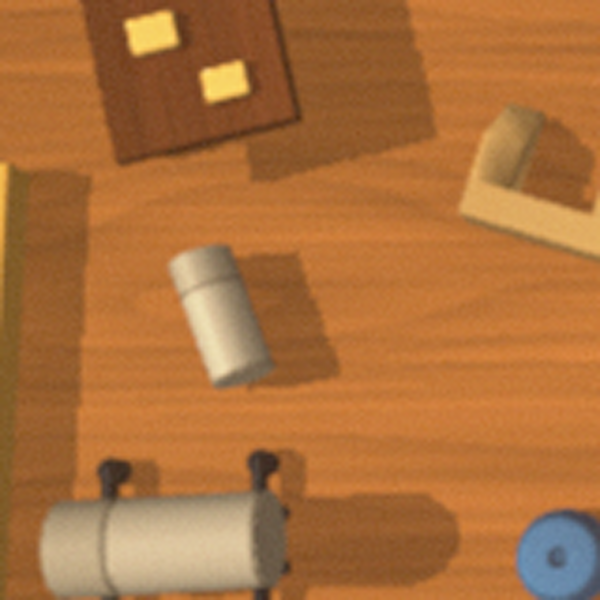

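```bash
cat >> h.py <<'E'
from scipy.spatial.transform import Rotation as Ro
DECK_O=np.array([0.5757,-0.2272,0.041]);DECK_AZ=-20.4;SL=0.157
def deckR():
    a=np.radians(DECK_AZ); x=np.array([np.cos(a)*np.cos(SL),np.sin(a)*np.cos(SL),np.sin(SL)]); y=np.array([-np.sin(a),np.cos(a),0]); return np.c_[x,y,np.cross(x,y)]
def toolR(az):
    a=np.radians(az); z=np.array([np.cos(a),np.sin(a),0.]);y=np.array([0,0,-1.]);return np.c_[np.cross(y,z),y,z]
def deckTool():
    D=deckR(); z=-D[:,0];y=-D[:,2];return np.c_[np.cross(y,z),y,z]
def delta(p,R):
    s=sense();R0=np.array(s['ee_rot']);d=R0.T@(np.array(p)-s['tcp_pos']);w=Ro.from_matrix(R0.T@R).as_rotvec()
    print('t',round(s['time_s'],2),'tcp',np.round(s['tcp_pos'],4),'shift',d.round(4),'rot',w.round(4),'F',np.round(s['wrist_force'],2),'w',round(s['gripper_width'],3))
E
python3 -c "
from h import *
delta([0.626,0.081,0.20],toolR(161.6))"
```

```text
t 0.1 tcp [0.2378 0.5774 0.2216] shift [-0.548   0.0222  0.311 ] rot [-1.500e-03  1.501e+00 -1.500e-03] F [ 0.4   0.95 -0.42] w 0.998
```

Emit:
move_arm:
  increments: "-1 -0.548 0.022 0.311 0 1.501 0;-1 -0.548 0.022 0.311 0 1.501 0;-1 -0.548 0.022 0.311 0 1.501 0;-1 -0.548 0.022 0.311 0 1.501 0;-1 -0.548 0.022 0.311 0 1.501 0;-1 -0.548 0.022 0.311 0 1.501 0;-1 -0.548 0.022 0.311 0 1.501 0;-1 -0.548 0.022 0.311 0 1.501 0"

```text
time_s: 0.9
tcp_pos: [0.485, 0.2611, 0.2083]
ee_rot: [[0.026, -0.0, -1.0], [1.0, -0.0, 0.026], [-0.0, -1.0, 0.0]]
wrist_force: [1.7, 0.7, -0.2]
gripper_width: 1.002
```

```bash
python3 -c "
from h import *
delta([0.626,0.081,0.20],toolR(161.6));print(sense()['joints'])"
```

```text
t 0.9 tcp [0.485  0.2611 0.2083] shift [-0.1764  0.0083 -0.1456] rot [-3.000e-04  2.952e-01 -2.000e-04] F [ 1.7   0.73 -0.15] w 1.002
[ 4.51573202e+01  1.54830092e+01 -1.13155883e+01 -1.05011169e-02
 -6.32224298e+01 -4.66371506e+01]
```

Emit:
move_arm:
  increments: "-1 -0.176 0.008 -0.146 0 0.295 0;-1 -0.176 0.008 -0.146 0 0.295 0;-1 -0.176 0.008 -0.146 0 0.295 0;-1 -0.176 0.008 -0.146 0 0.295 0;-1 -0.176 0.008 -0.146 0 0.295 0;-1 -0.176 0.008 -0.146 0 0.295 0;-1 -0.176 0.008 -0.146 0 0.295 0"

```text
time_s: 1.6
tcp_pos: [0.6265, 0.0835, 0.1996]
ee_rot: [[0.311, -0.002, -0.95], [0.95, -0.0, 0.311], [-0.001, -1.0, 0.002]]
wrist_force: [0.8, 0.3, -0.7]
gripper_width: 1.001
```

```bash
python3 -c "
from h import *
delta([0.626,0.081,0.20],toolR(161.6));print(sense()['joints'])
c=camera_params('wrist');print(c)
p,d=capture('wrist');cv2.imwrite('pics/w1.png',p[:,:,::-1]);np.savez('pics/w1.npz',p=p,d=d,xyz=c['xyz'],o=c['orientation'])"
```

```text
t 1.6 tcp [0.6265 0.0835 0.1996] shift [-0.0025 -0.0004 -0.0003] rot [-0.0016  0.0045 -0.0008] F [ 0.84  0.29 -0.65] w 1.001
[ 2.22246412e+01  2.36802451e+01 -3.53024431e-01 -2.76386553e-02
 -6.60693992e+01 -4.03532724e+01]
{'fx': 431.50496158112117, 'fy': 431.50496158112117, 'cx': 321.0366494848896, 'cy': 240.5870436475222, 'xyz': array([0.60006041, 0.00280605, 0.36137846]), 'orientation': array([[-0.95027129,  0.29705489,  0.09350328],
       [ 0.3114189 ,  0.90481998,  0.29037747],
       [ 0.00165441,  0.30505606, -0.95233296]])}
```

View pics/w1.png

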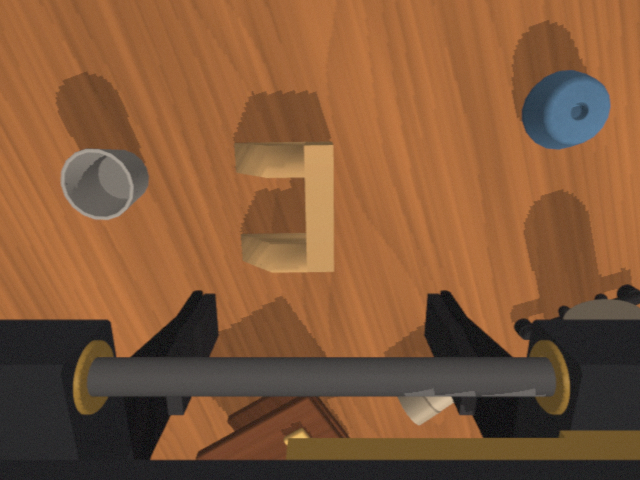

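The wrist view shows the chock at about (285,207). Its bar's right edge runs from (333,145) to (334,272), nearly square to the tool. I'll refine its pose from this view.

```bash
python3 - <<'E'
from h import *
f=np.load('pics/w1.npz');c=camera_params('wrist');c=dict(c,xyz=f['xyz'],orientation=f['o'])
W=cloud(f['d'],c);v,u=np.mgrid[0:480,0:640];roi=(u>220)&(u<350)&(v>120)&(v<285)
t=W[roi&(W[...,2]>0.027)&(W[...,2]<.04)]
print(len(t),np.median(t[:,2]))
R=cv2.minAreaRect(t[:,:2].astype(np.float32));print(R)
bp=cv2.boxPoints(R)
# colour-based: pale bar top mask, ray on z=0.032
hsv=cv2.cvtColor(f['p'],cv2.COLOR_RGB2HSV)
m=((W[...,2]>0.02)&roi).astype(np.uint8)
cn=max(cv2.findContours(m,0,2)[0],key=cv2.contourArea)
# right edge points of bar (max u per row), top edge z=.032
rows=range(152,266); e=np.array([[u[0][np.where(m[r_])[0].max()] +0.5,r_] for r_ in rows])
P=ray(e,c,0.032)[:,:2]; k=np.polyfit(P[:,1],P[:,0],1); res=P[:,0]-np.polyval(k,P[:,1]);P=P[abs(res)<.002];k=np.polyfit(P[:,1],P[:,0],1)
print('back edge az of normal',np.degrees(np.arctan(-k[0])),'at y=.0838 x',np.polyval(k,.0838))
a=np.arctan(-k[0]); X=np.array([np.cos(a),np.sin(a)]);Y=np.array([-np.sin(a),np.cos(a)])
s=t[:,:2]@X; y=t[:,:2]@Y; print('x range',np.percentile(s,[.3,99.7]),'y range',np.percentile(y,[.3,99.7]))
o=X*(np.percentile(P@X,50)+.011)+Y*np.percentile(y,[.3,99.7]).mean(); print('origin',o)
o=X*(np.percentile(s,.3)+.011)+Y*np.percentile(y,[.3,99.7]).mean(); print('origin cloud',o)
E
```

```text
6145 0.03152479681777365
((0.6429349780082703, 0.07459874451160431), (0.10280445218086243, 0.056909412145614624), 72.35370635986328)
back edge az of normal -17.63993824118436 at y=.0838 x 0.6157363345752321
x range [0.5617431 0.6170708] y range [0.21482658 0.31652621]
origin [0.62598502 0.07973045]
origin cloud [0.62632157 0.07962343]
```

```bash
python3 -c "
from h import *
delta([0.626,0.080,0.005],toolR(162.3))"
```

```text
t 1.65 tcp [0.6262 0.0843 0.2001] shift [-0.0041  0.1951 -0.0013] rot [-0.0011 -0.0062 -0.0004] F [-0.8  -0.01 -0.89] w 1.002
```

Emit:
move_arm:
  increments: "-1 -0.004 0.13 -0.001 -0.001 -0.006 0;-1 -0.004 0.13 -0.001 -0.001 -0.006 0;-1 -0.004 0.13 -0.001 -0.001 -0.006 0;-1 -0.004 0.13 -0.001 -0.001 -0.006 0"

```text
time_s: 2.05
tcp_pos: [0.6222, 0.0803, 0.0658]
ee_rot: [[0.303, -0.01, -0.953], [0.953, -0.003, 0.303], [-0.006, -1.0, 0.008]]
wrist_force: [-0.8, 0.4, -0.5]
gripper_width: 1.003
```

```bash
python3 -c "
from h import *
delta([0.626,0.080,0.005],toolR(162.3))"
```

```text
t 2.05 tcp [0.6222 0.0803 0.0658] shift [ 0.0013  0.0608 -0.0042] rot [-0.0081  0.0011 -0.006 ] F [-0.77  0.36 -0.53] w 1.003
```

Emit:
move_arm:
  increments: "-1 0 0 0 0 0 0;-1 0 0 0 0 0 0"

```text
time_s: 2.25
tcp_pos: [0.6282, 0.0813, 0.0735]
ee_rot: [[0.302, 0.006, -0.953], [0.953, 0.001, 0.302], [0.003, -1.0, -0.005]]
wrist_force: [-0.9, 0.6, 0.1]
gripper_width: 1.002
```

```bash
python3 -c "
from h import *
delta([0.626,0.080,0.005],toolR(162.3))"
```

```text
t 2.25 tcp [0.6282 0.0813 0.0735] shift [-0.0021  0.0684  0.002 ] rot [0.0053 0.0017 0.0027] F [-0.89  0.65  0.06] w 1.002
```

Emit:
move_arm:
  increments: "-1 -0.001 0.02 0 0 0.002 0;-1 -0.001 0.035 0 0 0.002 0;-1 -0.001 0.05 0 0 0.002 0;-1 -0.001 0.06 0 0 0.002 0;-1 -0.001 0.06 0 0 0.002 0;-1 -0.001 0.06 0 0 0.002 0;-1 -0.001 0.06 0 0 0.002 0"

```text
time_s: 2.95
tcp_pos: [0.6272, 0.0794, 0.012]
ee_rot: [[0.306, 0.003, -0.952], [0.952, 0.0, 0.306], [0.001, -1.0, -0.003]]
wrist_force: [-0.3, 0.3, 0.6]
gripper_width: 0.997
```

```bash
python3 -c "
from h import *
delta([0.626,0.080,0.005],toolR(162.3))"
```

```text
t 2.95 tcp [0.6272 0.0794 0.012 ] shift [0.0002 0.007  0.0014] rot [ 0.0031 -0.0017  0.0014] F [-0.25  0.25  0.59] w 0.997
```

Good. I'll lower the last 6 mm and close.

Emit:
move_arm:
  increments: "-1 0 0.006 0.001 0.002 0 0;-1 0 0.006 0.001 0.002 0 0;-1 0 0.006 0.001 0.002 0 0;0 0 0.006 0.001 0.002 0 0;1 0 0.006 0.001 0.002 0 0;1 0 0.006 0.001 0.002 0 0;1 0 0.006 0.001 0.002 0 0;1 0 0.006 0.001 0.002 0 0"

```text
time_s: 3.75
tcp_pos: [0.6253, 0.0794, 0.0046]
ee_rot: [[0.306, -0.001, -0.952], [0.952, 0.0, 0.306], [0.0, -1.0, 0.001]]
wrist_force: [-0.1, -0.4, 0.7]
gripper_width: 0.632
```

Emit:
move_arm:
  increments: "1 0 0 0 0 0 0;1 0 0 0 0 0 0;1 0 0 0 0 0 0;1 0 0 0 0 0 0"

```text
time_s: 4.15
tcp_pos: [0.6254, 0.0793, 0.0046]
ee_rot: [[0.306, -0.001, -0.952], [0.952, 0.0, 0.306], [0.0, -1.0, 0.001]]
wrist_force: [1.0, -0.4, -0.4]
gripper_width: 0.262
```

```bash
python3 -c "
from h import *
delta([0.626,0.080,0.005],toolR(162.3))"
```

```text
t 4.15 tcp [0.6254 0.0793 0.0046] shift [ 0.0008 -0.0004 -0.0004] rot [-0.0009 -0.002   0.0001] F [ 1.02 -0.38 -0.39] w 0.262
```

Emit:
move_arm:
  increments: "1 0 0 0 0 0 0;1 0 -0.03 0 0 0 0;1 0 -0.07 0 0 0 0;1 0 -0.11 0 0 0 0;1 0 -0.13 0 0 0 0;1 0 -0.13 0 0 0 0"

```text
time_s: 4.75
tcp_pos: [0.6275, 0.0799, 0.1386]
ee_rot: [[0.306, 0.006, -0.952], [0.952, 0.003, 0.306], [0.004, -1.0, -0.005]]
wrist_force: [0.6, 0.3, -0.3]
gripper_width: 0.249
```

```bash
python3 -c "
from h import *
D=deckR();p=DECK_O+D@np.array([-0.055,0,0.065]);print(p)
delta(p,deckTool())
p,d=capture('scene');cv2.imwrite('pics/s2.png',p[:,:,::-1])"
```

```text
[ 0.5152578  -0.20472175  0.09660098]
t 4.75 tcp [0.6275 0.0799 0.1386] shift [-0.3055  0.0405  0.0201] rot [-0.1517  0.045   0.0081] F [ 0.59  0.26 -0.3 ] w 0.249
```

View pics/s2.png

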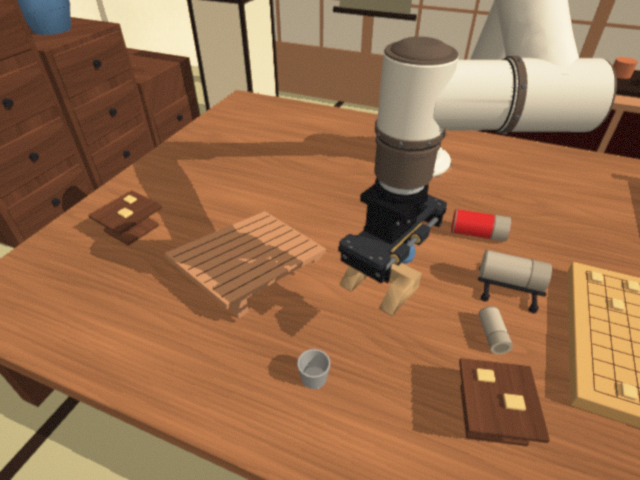

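The chock is held and lifted, at about (385,280). I'll move it over the board while tilting to the slope.

Emit:
move_arm:
  increments: "1 -0.03 0 0.002 -0.02 0.005 0;1 -0.075 0.003 0.005 -0.04 0.012 0.002;1 -0.12 0.01 0.008 -0.06 0.02 0.003;1 -0.165 0.02 0.011 -0.08 0.026 0.004;1 -0.21 0.027 0.014 -0.1 0.032 0.005;1 -0.25 0.034 0.017 -0.12 0.038 0.007;1 -0.285 0.038 0.019 -0.14 0.042 0.008;1 -0.3055 0.0405 0.020 -0.152 0.045 0.008"

```text
time_s: 5.6
tcp_pos: [0.509, -0.207, 0.0912]
ee_rot: [[0.352, 0.134, -0.927], [0.936, -0.056, 0.347], [-0.006, -0.989, -0.145]]
wrist_force: [0.8, -0.2, -1.4]
gripper_width: 0.248
```

Emit:
move_arm:
  increments: "1 0 0 0 0 0 0;1 0 0 0 0 0 0;1 0 0 0 0 0 0;1 0 0 0 0 0 0"

```text
time_s: 6.0
tcp_pos: [0.5134, -0.2046, 0.0939]
ee_rot: [[0.348, 0.139, -0.927], [0.938, -0.056, 0.343], [-0.005, -0.989, -0.15]]
wrist_force: [1.1, 0.6, -2.2]
gripper_width: 0.251
```

```bash
python3 -c "
from h import *
D=deckR();p=DECK_O+D@np.array([-0.055,0,0.0045])
delta(p,deckTool())
p,d=capture('scene');cv2.imwrite('pics/s3.png',p[:,:,::-1])
c=camera_params('wrist');p,d=capture('wrist');cv2.imwrite('pics/w3.png',p[:,:,::-1]);np.savez('pics/w3.npz',p=p,d=d,xyz=c['xyz'],o=c['orientation'])"
```

```text
t 6.0 tcp [ 0.5134 -0.2046  0.0939] shift [ 0.0008  0.0581 -0.0026] rot [-0.0061  0.0017 -0.0044] F [ 1.1   0.62 -2.18] w 0.251
```

View pics/s3.png

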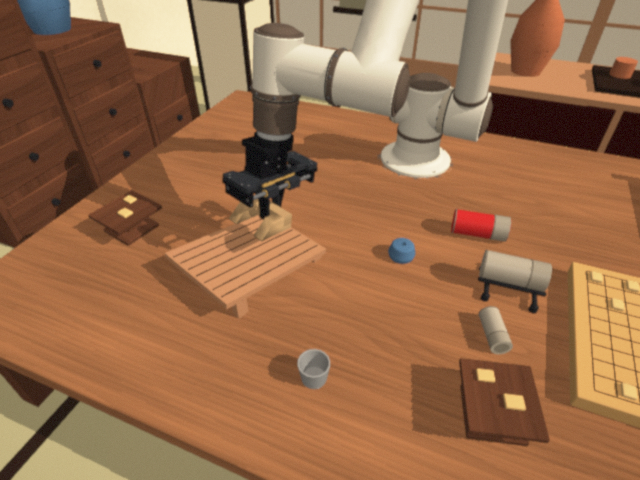

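View pics/w3.png

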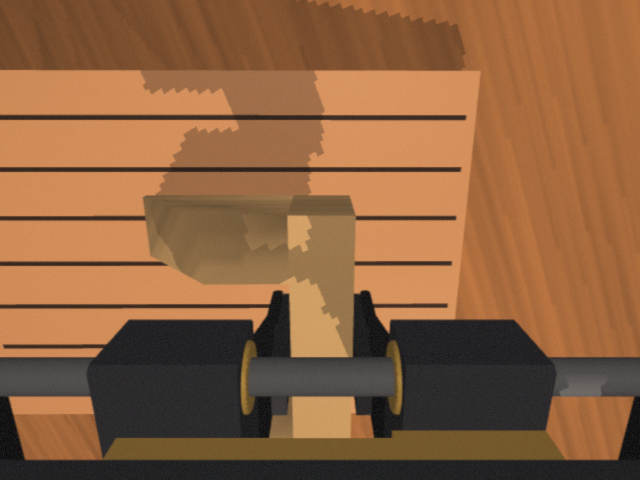

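The chock is over the board's lower half at about (262,220) in the scene view. In the wrist view the bar is square to the slats, so I'll lower it.

Emit:
move_arm:
  increments: "1 0.001 0.015 -0.002 -0.004 0.001 -0.003;1 0.001 0.03 -0.002 -0.004 0.001 -0.003;1 0.001 0.042 -0.002 -0.004 0.001 -0.003;1 0.001 0.048 -0.002 -0.004 0.001 -0.003;1 0.001 0.048 -0.002 -0.004 0.001 -0.003;1 0.001 0.048 -0.002 -0.004 0.001 -0.003;1 0.001 0.048 -0.002 -0.004 0.001 -0.003"

```text
time_s: 6.8
tcp_pos: [0.5223, -0.2079, 0.0476]
ee_rot: [[0.349, 0.146, -0.926], [0.937, -0.056, 0.345], [-0.001, -0.988, -0.156]]
wrist_force: [-0.5, 1.0, -0.7]
gripper_width: 0.254
```

```bash
python3 -c "
from h import *
D=deckR();p=DECK_O+D@np.array([-0.055,0,0.0045])
delta(p,deckTool())"
```

```text
t 6.8 tcp [ 0.5223 -0.2079  0.0476] shift [ 0.0006  0.0109 -0.0001] rot [-0.0006 -0.0005 -0.0013] F [-0.47  1.02 -0.67] w 0.254
```

Emit:
move_arm:
  increments: "1 0 0.004 0 0 0 0;1 0 0.007 0 0 0 0;1 0 0.009 0 0 0 0;1 0 0.009 0 0 0 0;1 0 0.009 0 0 0 0"

```text
time_s: 7.3
tcp_pos: [0.5231, -0.2084, 0.038]
ee_rot: [[0.349, 0.144, -0.926], [0.937, -0.055, 0.345], [-0.002, -0.988, -0.154]]
wrist_force: [-0.3, -0.3, -0.8]
gripper_width: 0.249
```

```bash
python3 -c "
from h import *
D=deckR();p=DECK_O+D@np.array([-0.055,0,0.0045])
delta(p,deckTool())"
```

```text
t 7.3 tcp [ 0.5231 -0.2084  0.038 ] shift [ 0.0008  0.0013 -0.0007] rot [-0.002  -0.0007 -0.0017] F [-0.32 -0.34 -0.76] w 0.249
```

No contact yet, so I'll go down by millimetres.

Emit:
move_arm:
  increments: "1 0 0.001 0 -0.002 0 -0.001;1 0 0.002 0 -0.002 0 -0.001;1 0 0.002 0 -0.002 0 -0.001;1 0 0.002 0 -0.002 0 -0.001"

```text
time_s: 7.7
tcp_pos: [0.5234, -0.2085, 0.0368]
ee_rot: [[0.349, 0.147, -0.925], [0.937, -0.055, 0.345], [-0.0, -0.988, -0.157]]
wrist_force: [-2.5, 1.8, 5.1]
gripper_width: 0.25
```

```bash
python3 -c "
from h import *
D=deckR();p=DECK_O+D@np.array([-0.055,0,0.0045])
delta(p,deckTool())
p,d=capture('scene');cv2.imwrite('pics/s4.png',cv2.resize(p[180:320,150:340,::-1],(760,560)))"
```

```text
t 7.7 tcp [ 0.5234 -0.2085  0.0368] shift [ 0.0007  0.0001 -0.0005] rot [ 0.0007 -0.0006 -0.0006] F [-2.47  1.78  5.06] w 0.25
```

View pics/s4.png

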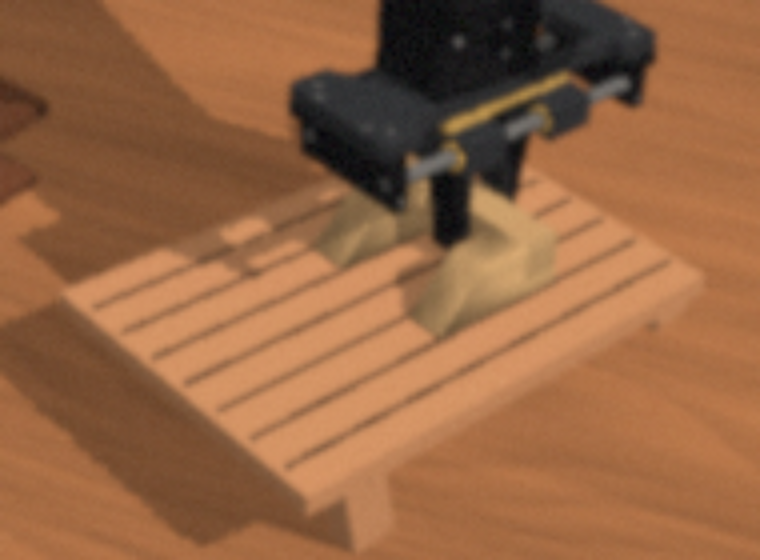

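Contact at about 5 N, exactly at the predicted height. The chock looks flat at crop (460,250), with its tips uphill. I'll release and retreat along the board normal.

Emit:
move_arm:
  increments: "0 0 0 0 0 0 0;0 0 0 0 0 0 0;0 0 0 0 0 0 0;0 0 0 0 0 0 0;0 0 0 0 0 0 0"

```text
time_s: 8.25
tcp_pos: [0.5234, -0.2085, 0.036]
ee_rot: [[0.349, 0.146, -0.926], [0.937, -0.055, 0.345], [-0.001, -0.988, -0.156]]
wrist_force: [0.2, 0.4, -0.0]
gripper_width: 0.495
```

Emit:
move_arm:
  increments: "0 0 -0.01 0 0 0 0;0 0 -0.03 0 0 0 0;0 0 -0.06 0 0 0 0;-1 0 -0.1 0 0 0 0;-1 0 -0.14 0 0 0 0;-1 0 -0.14 0 0 0 0;-1 0 -0.14 0 0 0 0"

```text
time_s: 8.95
tcp_pos: [0.5031, -0.2007, 0.1761]
ee_rot: [[0.349, 0.15, -0.925], [0.937, -0.055, 0.345], [0.001, -0.987, -0.16]]
wrist_force: [-0.5, -0.1, -0.6]
gripper_width: 0.779
```

```bash
python3 -c "
from h import *
delta([.434,.291,.2],toolR(182.5))
for n in ['scene','top','wrist']:
    c=camera_params(n);p,d=capture(n);cv2.imwrite(f'pics/{n}5.png',p[:,:,::-1]);np.savez(f'pics/{n}5.npz',p=p,d=d,xyz=c['xyz'],o=c['orientation'])"
```

```text
t 8.95 tcp [ 0.5031 -0.2007  0.1761] shift [ 0.4366 -0.061   0.2297] rot [ 0.1583 -0.3998 -0.0312] F [-0.48 -0.06 -0.58] w 0.779
```

View pics/wrist5.png

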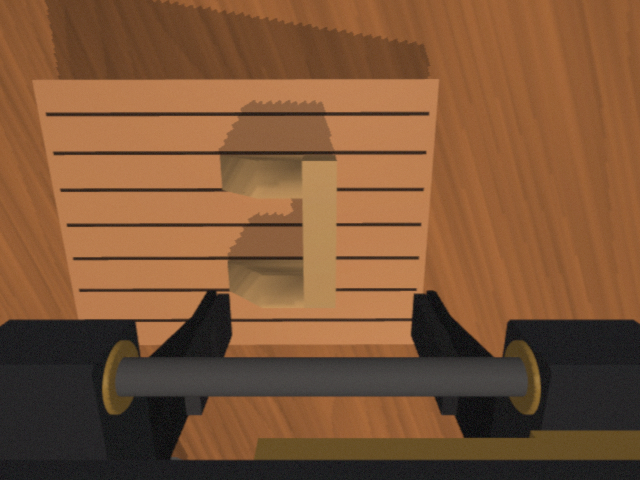

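View pics/top5.png

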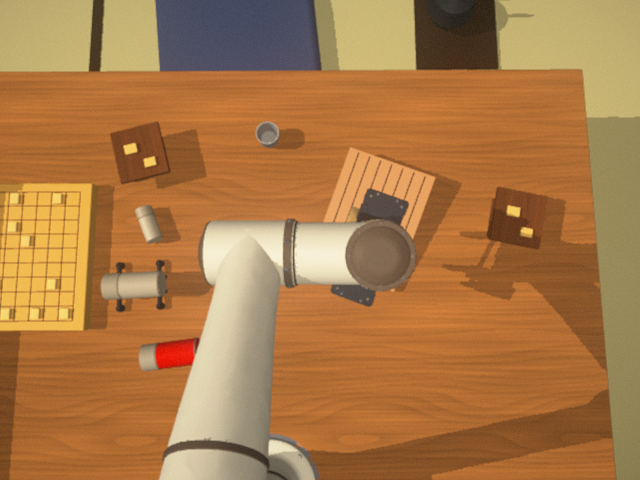

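The wrist view shows the chock released and lying on the board: bar at (319,232), horns pointing left, which is uphill. I'll measure its pose in the board frame.

```bash
python3 - <<'E'
from h import *
f=np.load('pics/wrist5.npz');c=dict(camera_params('wrist'),xyz=f['xyz'],orientation=f['o'])
W=(cloud(f['d'],c)-DECK_O)@deckR();v,u=np.mgrid[0:480,0:640];roi=(u>210)&(u<345)&(v>90)&(v<312)
deck=W[(u>90)&(u<200)&(v>120)&(v<280)];print('deck z med/std',np.median(deck[:,2]),deck[:,2].std(), 'slope dz/dx,dy',np.linalg.lstsq(np.c_[deck[:,:2],np.ones(len(deck))],deck[:,2],rcond=None)[0])
t=W[roi&(W[...,2]>0.028)&(W[...,2]<.038)]
print('top z',np.median(t[:,2]),cv2.minAreaRect(t[:,:2].astype(np.float32)))
m=roi&(W[...,2]>0.02)
rows=range(168,300); e=np.array([W[r_,np.where(m[r_])[0].max()-1] for r_ in rows]); k=np.polyfit(e[:,1],e[:,0],1);res=e[:,0]-np.polyval(k,e[:,1]);g=abs(res)<.002;k=np.polyfit(e[g,1],e[g,0],1)
print('back edge x at y0',k[1],'tilt rad',-k[0],'y range',np.percentile(t[:,1],[.3,99.7]))
# deck y edges
dm=W[(abs(W[...,2])<.005)&(u<450)&(v<350)];print('deck extent',np.percentile(dm,[.1,99.9],axis=0)[:,:2])
E
```

```text
deck z med/std -0.00034834736148445206 0.020321642712006167 slope dz/dx,dy [-0.27356717 -0.0357128   0.0193086 ]
top z 0.031624574200989804 ((-0.039559636265039444, 3.293156623840332e-05), (0.05521445348858833, 0.102472685277462), 0.07425898313522339)
back edge x at y0 -0.06616169983065931 tilt rad -0.0011769824323097004 y range [-0.05104413  0.05073041]
deck extent [[-0.13546964 -0.10049641]
 [ 0.13411997  0.09906508]]
```

The chock is at x=-55 mm, y=0, within about 0.001 rad, and flat. Next, the caddy.

Emit:
move_arm:
  increments: "-1 0.02 -0.01 0.01 0.02 -0.04 0;-1 0.07 -0.02 0.035 0.04 -0.08 -0.005;-1 0.12 -0.03 0.06 0.06 -0.13 -0.01;-1 0.17 -0.04 0.09 0.08 -0.18 -0.015;-1 0.22 -0.045 0.115 0.1 -0.22 -0.02;-1 0.265 -0.05 0.14 0.12 -0.26 -0.025;-1 0.31 -0.055 0.165 0.14 -0.31 -0.03;-1 0.355 -0.061 0.19 0.158 -0.36 -0.031"

```text
time_s: 9.9
tcp_pos: [0.4463, 0.1687, 0.2024]
ee_rot: [[-0.006, -0.005, -1.0], [1.0, 0.001, -0.006], [0.001, -1.0, 0.005]]
wrist_force: [0.7, -0.1, 0.3]
gripper_width: 0.998
```

```bash
python3 -c "
from h import *
delta([.434,.291,.2],toolR(182.5))"
```

```text
t 9.9 tcp [0.4463 0.1687 0.2024] shift [0.1223 0.0026 0.0115] rot [-0.0051 -0.0374  0.001 ] F [ 0.65 -0.13  0.34] w 0.998
```

Emit:
move_arm:
  increments: "-1 0.03 0.002 0.004 -0.002 -0.015 0;-1 0.06 0.002 0.006 -0.005 -0.03 0;-1 0.08 0.002 0.009 -0.005 -0.037 0;-1 0.1 0.002 0.0115 -0.005 -0.037 0;-1 0.122 0.002 0.0115 -0.005 -0.037 0;-1 0.122 0.002 0.0115 -0.005 -0.037 0;-1 0.122 0.002 0.0115 -0.005 -0.037 0;-1 0.122 0.002 0.0115 -0.005 -0.037 0"

```text
time_s: 10.7
tcp_pos: [0.4353, 0.2885, 0.2015]
ee_rot: [[-0.041, 0.002, -0.999], [0.999, 0.002, -0.041], [0.002, -1.0, -0.002]]
wrist_force: [0.2, -0.6, 0.4]
gripper_width: 0.999
```

```bash
python3 -c "
from h import *
delta([.434,.291,.2],toolR(182.5))
for n in ['wrist']:
    c=camera_params(n);p,d=capture(n);cv2.imwrite(f'pics/{n}6.png',p[:,:,::-1]);np.savez(f'pics/{n}6.npz',p=p,d=d,xyz=c['xyz'],o=c['orientation'])"
```

```text
t 10.7 tcp [0.4353 0.2885 0.2015] shift [0.0026 0.0015 0.0012] rot [ 0.0019 -0.0031  0.0016] F [ 0.16 -0.56  0.37] w 0.999
```

View pics/wrist6.png

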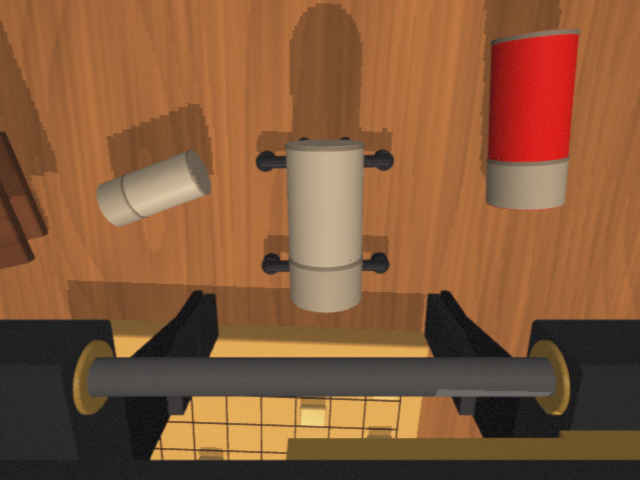

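The wrist view shows the caddy at (325,225) on the trivet, lying almost vertical in the image.

```bash
python3 - <<'E'
from h import *
from scipy.optimize import least_squares
f=np.load('pics/wrist6.npz');c=dict(camera_params('wrist'),xyz=f['xyz'],orientation=f['o'])
W=cloud(f['d'],c);v,u=np.mgrid[0:480,0:640]
t=W[(u>282)&(u<368)&(v>135)&(v<312)&(W[...,2]>.056)&(W[...,2]<.09)]
# cylinder r=.028 fit, axis through (x0+ k*(y-.29), y, z0+m*(y-.29))
def F(p):
    dy=t[:,1]-.29; return np.hypot((t[:,0]-p[0]-p[1]*dy)*np.cos(np.arctan(p[1])),t[:,2]-p[2]-p[3]*dy)-.028
s=least_squares(F,[.434,0,.049,0],loss='soft_l1',f_scale=.001);print(s.x,'az',90-np.degrees(np.arctan(s.x[1])),'rms',np.sqrt((F(s.x)**2).mean()))
print('y range',np.percentile(t[:,1],[.3,99.7]),np.percentile(t[:,1],[.3,99.7]).mean(),'x',np.percentile(t[:,0],[.3,99.7]).mean(),len(t))
E
```

```text
[ 0.43191555 -0.05079414  0.04847997  0.00561972] az 92.90779100119806 rms 0.0010734494010673236
y range [0.23026341 0.35042252] 0.29034296521005176 x 0.43178781139254485 12011
```

```bash
python3 -c "
from h import *
delta([.4318,.2903,.0305],toolR(182.9))"
```

```text
t 10.75 tcp [0.4354 0.2884 0.2017] shift [0.0018 0.1712 0.0039] rot [ 0.0023 -0.0104  0.0019] F [-0.27 -0.34  1.46] w 1.0
```

Emit:
move_arm:
  increments: "-1 0.001 0.02 0.001 0.001 -0.005 0.001;-1 0.002 0.05 0.002 0.002 -0.01 0.002;-1 0.002 0.08 0.003 0.002 -0.01 0.002;-1 0.002 0.11 0.004 0.002 -0.01 0.002;-1 0.002 0.13 0.004 0.002 -0.01 0.002;-1 0.002 0.14 0.004 0.002 -0.01 0.002;-1 0.002 0.14 0.004 0.002 -0.01 0.002;-1 0.002 0.14 0.004 0.002 -0.01 0.002"

```text
time_s: 11.55
tcp_pos: [0.4324, 0.2917, 0.0628]
ee_rot: [[-0.051, 0.002, -0.999], [0.999, 0.002, -0.051], [0.001, -1.0, -0.002]]
wrist_force: [0.3, -0.0, 0.0]
gripper_width: 0.998
```

```bash
python3 -c "
from h import *
delta([.4318,.2903,.0305],toolR(182.9))"
```

```text
t 11.55 tcp [0.4324 0.2917 0.0628] shift [-0.0014  0.0323  0.0008] rot [0.0022 0.0005 0.0015] F [ 0.27 -0.02  0.04] w 0.998
```

Emit:
move_arm:
  increments: "-1 -0.001 0.012 0.001 0.001 0 0.001;-1 -0.001 0.024 0.001 0.001 0 0.001;-1 -0.001 0.031 0.001 0.001 0 0.001;-1 -0.001 0.031 0.001 0.001 0 0.001;-1 -0.001 0.031 0.001 0.001 0 0.001;-1 -0.001 0.031 0.001 0.001 0 0.001"

```text
time_s: 12.15
tcp_pos: [0.4311, 0.2906, 0.0312]
ee_rot: [[-0.051, 0.0, -0.999], [0.999, 0.0, -0.051], [-0.0, -1.0, -0.0]]
wrist_force: [0.6, 0.9, 0.3]
gripper_width: 1.0
```

```bash
python3 -c "
from h import *
delta([.4318,.2903,.0305],toolR(182.9))"
```

```text
t 12.15 tcp [0.4311 0.2906 0.0312] shift [-0.0003  0.0007 -0.0007] rot [ 0.0004  0.0007 -0.    ] F [0.56 0.95 0.28] w 1.0
```

Emit:
move_arm:
  increments: "1 0 0.0005 -0.0005 0 0 0;1 0 0.0005 -0.0005 0 0 0;1 0 0.0005 -0.0005 0 0 0;1 0 0.0005 -0.0005 0 0 0;1 0 0.0005 -0.0005 0 0 0;1 0 0.0005 -0.0005 0 0 0;1 0 0.0005 -0.0005 0 0 0;1 0 0.0005 -0.0005 0 0 0"

```text
time_s: 12.95
tcp_pos: [0.4323, 0.2909, 0.0309]
ee_rot: [[-0.051, 0.002, -0.999], [0.999, 0.001, -0.051], [0.001, -1.0, -0.002]]
wrist_force: [5.1, -0.9, 2.2]
gripper_width: 0.641
```

```bash
python3 -c "
from h import *
delta([.4318,.2903,.0305],toolR(182.9))"
```

```text
t 12.95 tcp [0.4323 0.2909 0.0309] shift [-0.0005  0.0004  0.0005] rot [0.0017 0.0009 0.0007] F [ 5.09 -0.94  2.18] w 0.641
```

Gripped: 0.641 × 87 mm gives 55.8 mm. Now I'll lift.

Emit:
move_arm:
  increments: "1 0 -0.005 0 0 0 0;1 0 -0.03 0 0 0 0;1 0 -0.06 0 0 0 0;1 0 -0.09 0 0 0 0;1 0 -0.115 0 0 0 0;1 0 -0.13 0 0 0 0;1 0 -0.13 0 0 0 0;1 0 -0.13 0 0 0 0"

```text
time_s: 13.75
tcp_pos: [0.43, 0.2897, 0.1593]
ee_rot: [[-0.051, -0.003, -0.999], [0.999, -0.002, -0.051], [-0.002, -1.0, 0.003]]
wrist_force: [0.3, -0.3, -2.6]
gripper_width: 0.639
```

```bash
python3 -c "
from h import *
D=deckR();p=DECK_O+D@np.array([0.031,0,0.0093+0.06]);print(p)
delta(p,deckTool())
p,d=capture('scene');cv2.imwrite('pics/s7.png',p[:,:,::-1])"
```

```text
[ 0.5942425  -0.23409589  0.1142947 ]
t 13.75 tcp [0.43   0.2897 0.1593] shift [-0.5314  0.0455 -0.1377] rot [-0.1573  0.406   0.0298] F [ 0.32 -0.32 -2.6 ] w 0.639
```

View pics/s7.png

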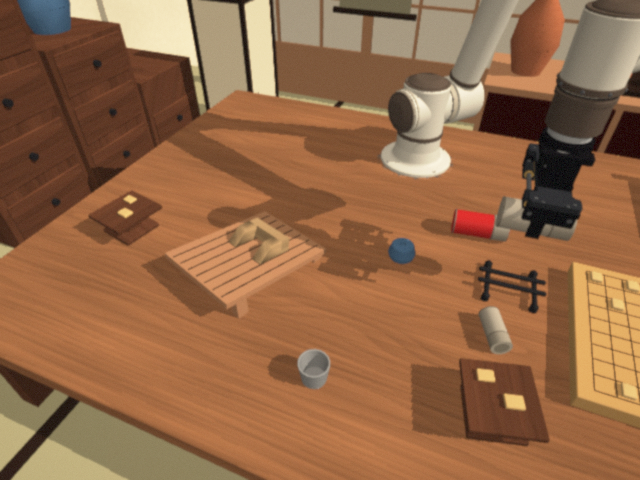

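The caddy is held at (535,215). The chock stays on the board at (262,240). I'll carry the caddy over slowly.

Emit:
move_arm:
  increments: "1 -0.02 0 -0.005 0 0.03 0;1 -0.06 0 -0.016 0 0.08 0;1 -0.1 0 -0.027 0 0.13 0;1 -0.14 0 -0.038 0 0.18 0;1 -0.18 0 -0.048 0 0.23 0;1 -0.22 0 -0.058 0 0.28 0;1 -0.26 0 -0.068 0 0.33 0;1 -0.3 0 -0.078 0 0.38 0"

```text
time_s: 14.6
tcp_pos: [0.5236, -0.0069, 0.1587]
ee_rot: [[0.325, -0.004, -0.946], [0.946, -0.001, 0.325], [-0.002, -1.0, 0.004]]
wrist_force: [0.7, 0.9, -1.5]
gripper_width: 0.64
```

```bash
python3 -c "
from h import *
D=deckR();p=DECK_O+D@np.array([0.031,0,0.0093+0.06])
delta(p,deckTool())"
```

```text
t 14.6 tcp [ 0.5236 -0.0069  0.1587] shift [-0.1917  0.0444 -0.1409] rot [-0.1605  0.025  -0.0003] F [ 0.68  0.89 -1.51] w 0.64
```

Emit:
move_arm:
  increments: "1 -0.03 0 -0.022 -0.02 0.005 0;1 -0.065 0 -0.048 -0.045 0.01 0;1 -0.1 0 -0.074 -0.07 0.015 0;1 -0.135 0.01 -0.1 -0.1 0.02 0;1 -0.165 0.02 -0.122 -0.13 0.025 0;1 -0.185 0.032 -0.136 -0.15 0.025 0;1 -0.192 0.04 -0.141 -0.16 0.025 0;1 -0.192 0.044 -0.141 -0.16 0.025 0"

```text
time_s: 15.4
tcp_pos: [0.5941, -0.233, 0.1136]
ee_rot: [[0.348, 0.144, -0.926], [0.937, -0.053, 0.344], [0.001, -0.988, -0.154]]
wrist_force: [0.8, -0.2, -2.3]
gripper_width: 0.637
```

Emit:
move_arm:
  increments: "1 0 0 0 0 0 0;1 0 0 0 0 0 0;1 0 0 0 0 0 0;1 0 0 0 0 0 0"

```text
time_s: 15.8
tcp_pos: [0.5964, -0.2317, 0.1174]
ee_rot: [[0.345, 0.151, -0.926], [0.938, -0.054, 0.341], [0.002, -0.987, -0.16]]
wrist_force: [0.2, 0.3, -2.3]
gripper_width: 0.639
```

```bash
python3 -c "
from h import *
D=deckR();p=DECK_O+D@np.array([0.031,0,0.0093])
delta(p,deckTool())
for n in ['scene','wrist']:
    c=camera_params(n);p,d=capture(n);cv2.imwrite(f'pics/{n}8.png',p[:,:,::-1]);np.savez(f'pics/{n}8.npz',p=p,d=d,xyz=c['xyz'],o=c['orientation'])"
```

```text
t 15.8 tcp [ 0.5964 -0.2317  0.1174] shift [-0.0031  0.0629  0.0019] rot [0.0042 0.0031 0.0024] F [ 0.19  0.33 -2.32] w 0.639
```

View pics/scene8.png

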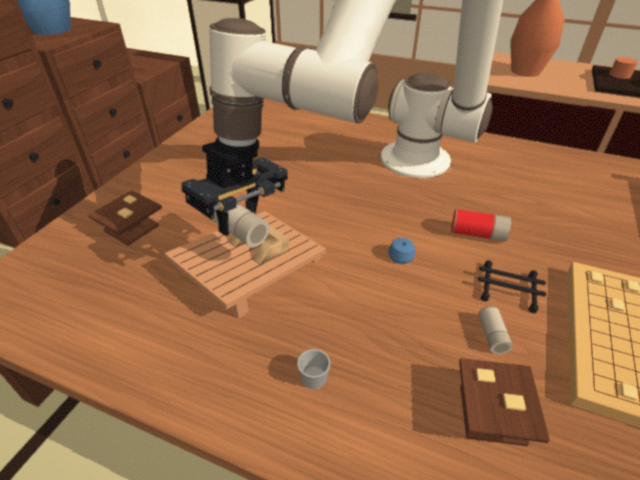

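View pics/wrist8.png

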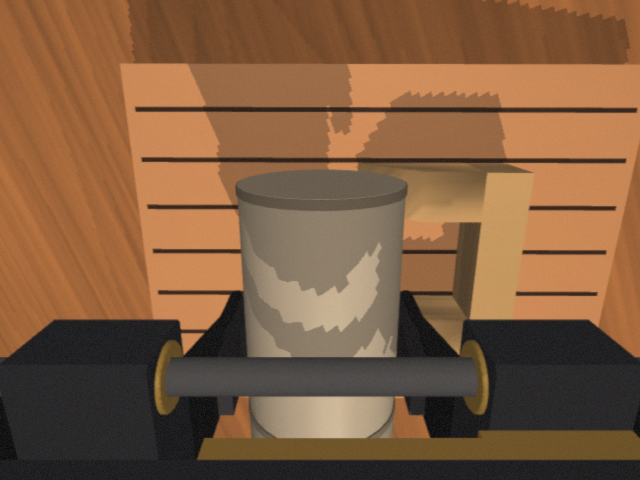

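The caddy is above the chock at (245,225). The wrist view shows it parallel to the chock's bar, so I'll lower it.

Emit:
move_arm:
  increments: "1 -0.003 0.012 0.002 0.004 0.003 0.002;1 -0.003 0.028 0.002 0.004 0.003 0.002;1 -0.003 0.042 0.002 0.004 0.003 0.002;1 -0.003 0.051 0.002 0.004 0.003 0.002;1 -0.003 0.054 0.002 0.004 0.003 0.002;1 -0.003 0.054 0.002 0.004 0.003 0.002;1 -0.003 0.054 0.002 0.004 0.003 0.002;1 -0.003 0.054 0.002 0.004 0.003 0.002"

```text
time_s: 16.7
tcp_pos: [0.6017, -0.2376, 0.0638]
ee_rot: [[0.349, 0.147, -0.925], [0.937, -0.055, 0.345], [0.0, -0.988, -0.157]]
wrist_force: [0.2, -0.4, -1.8]
gripper_width: 0.635
```

```bash
python3 -c "
from h import *
D=deckR();p=DECK_O+D@np.array([0.031,0,0.0093])
delta(p,deckTool())"
```

```text
t 16.7 tcp [ 0.6017 -0.2376  0.0638] shift [0.0007 0.0089 0.0002] rot [ 0.0005 -0.0009  0.0002] F [ 0.16 -0.37 -1.83] w 0.635
```

Emit:
move_arm:
  increments: "1 0 0.003 0 0 0 0;1 0 0.006 0 0 0 0;1 0 0.007 0 0 0 0;1 0 0.007 0 0 0 0;1 0 0.007 0 0 0 0"

```text
time_s: 17.2
tcp_pos: [0.6022, -0.2379, 0.0561]
ee_rot: [[0.349, 0.146, -0.926], [0.937, -0.054, 0.345], [-0.0, -0.988, -0.155]]
wrist_force: [0.9, -0.4, -2.3]
gripper_width: 0.64
```

```bash
python3 -c "
from h import *
D=deckR();p=DECK_O+D@np.array([0.031,0,0.0093])
delta(p,deckTool())"
```

```text
t 17.2 tcp [ 0.6022 -0.2379  0.0561] shift [ 0.0008  0.0011 -0.0004] rot [-0.001  -0.0009 -0.0002] F [ 0.93 -0.36 -2.25] w 0.64
```

Emit:
move_arm:
  increments: "1 0 0.0005 0 0 0 0;1 0 0.001 0 0 0 0;1 0 0.001 0 0 0 0;1 0 0.001 0 0 0 0"

```text
time_s: 17.6
tcp_pos: [0.6024, -0.238, 0.0556]
ee_rot: [[0.349, 0.146, -0.926], [0.937, -0.054, 0.345], [0.0, -0.988, -0.156]]
wrist_force: [-1.8, 0.1, 2.2]
gripper_width: 0.639
```

```bash
python3 -c "
from h import *
D=deckR();p=DECK_O+D@np.array([0.031,0,0.0093])
delta(p,deckTool())"
```

```text
t 17.6 tcp [ 0.6024 -0.238   0.0556] shift [ 0.0008  0.0006 -0.0003] rot [-0.0006 -0.0009 -0.0001] F [-1.82  0.07  2.2 ] w 0.639
```

The caddy is touching the board: the vertical force rose by about 4.5 N. Next I'll ease it downhill onto the ramps.

Emit:
move_arm:
  increments: "1 0 0 0.0005 0 0 0;1 0 0 0.001 0 0 0;1 0 0 0.001 0 0 0;1 0 0 0.001 0 0 0"

```text
time_s: 18.0
tcp_pos: [0.6024, -0.2379, 0.0556]
ee_rot: [[0.349, 0.148, -0.925], [0.937, -0.055, 0.345], [0.0, -0.987, -0.158]]
wrist_force: [0.9, -0.2, 2.7]
gripper_width: 0.633
```

Emit:
move_arm:
  increments: "1 0 0 0.0005 0 0 0;1 0 0 0.001 0 0 0;1 0 0 0.001 0 0 0;1 0 0 0.001 0 0 0"

```text
time_s: 18.4
tcp_pos: [0.6015, -0.2374, 0.0555]
ee_rot: [[0.349, 0.148, -0.925], [0.937, -0.055, 0.345], [0.0, -0.987, -0.158]]
wrist_force: [2.6, -0.8, 2.7]
gripper_width: 0.635
```

```bash
python3 -c "
from h import *
D=deckR();p=DECK_O+D@np.array([0.029,0,0.0093])
delta(p,deckTool())
for n in ['scene','wrist']:
    c=camera_params(n);p,d=capture(n);cv2.imwrite(f'pics/{n}9.png',p[:,:,::-1]);np.savez(f'pics/{n}9.npz',p=p,d=d,xyz=c['xyz'],o=c['orientation'])
p=cv2.imread('pics/scene9.png');cv2.imwrite('pics/s9c.png',cv2.resize(p[180:320,150:340],(760,560)))"
```

```text
t 18.4 tcp [ 0.6015 -0.2374  0.0555] shift [0.0005 0.0006 0.0007] rot [ 0.0013 -0.0006  0.0002] F [ 2.64 -0.77  2.71] w 0.635
```

View pics/s9c.png

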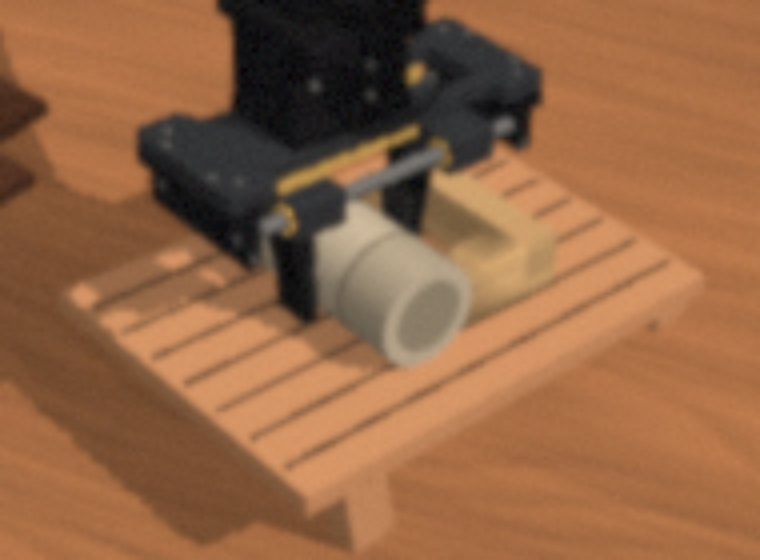

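View pics/wrist9.png

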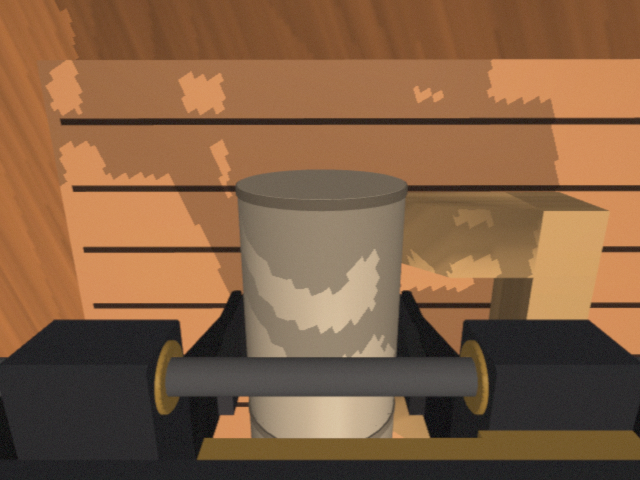

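The caddy lies across the slope against the chock's ramp side, at crop (400,290). I'll ease it about 1 mm further to be sure of contact.

Emit:
move_arm:
  increments: "1 0 0 0.0005 0 0 0;1 0 0 0.001 0 0 0;1 0 0 0.001 0 0 0;1 0 0 0.001 0 0 0"

```text
time_s: 18.9
tcp_pos: [0.6003, -0.2369, 0.0552]
ee_rot: [[0.349, 0.147, -0.925], [0.937, -0.055, 0.345], [0.0, -0.988, -0.157]]
wrist_force: [4.6, -1.2, 4.1]
gripper_width: 0.633
```

```bash
python3 -c "
from h import *
D=deckR();p=DECK_O+D@np.array([0.0285,0,0.0093])
delta(p,deckTool())"
```

```text
t 18.9 tcp [ 0.6003 -0.2369  0.0552] shift [ 0.0005  0.0006 -0.0001] rot [ 0.0007 -0.0007  0.0002] F [ 4.59 -1.17  4.14] w 0.633
```

Both force components rose, which is ramp contact, and the position matches the seat. I'll release with a modest opening.

Emit:
move_arm:
  increments: "-0.4 0 0 0 0 0 0;-0.4 0 0 0 0 0 0;-0.5 0 0 0 0 0 0;-0.6 0 0 0 0 0 0;-0.6 0 0 0 0 0 0;-0.6 0 0 0 0 0 0"

```text
time_s: 19.5
tcp_pos: [0.5987, -0.2368, 0.054]
ee_rot: [[0.35, 0.144, -0.926], [0.937, -0.054, 0.346], [-0.0, -0.988, -0.153]]
wrist_force: [0.4, 0.4, 0.1]
gripper_width: 0.791
```

```bash
python3 -c "
from h import *
D=deckR();p=DECK_O+D@np.array([0.0285,0,0.0093])
delta(p,deckTool())
p,d=capture('scene');cv2.imwrite('pics/s10c.png',cv2.resize(p[180:320,150:340,::-1],(760,560)))"
```

```text
t 19.5 tcp [ 0.5987 -0.2368  0.054 ] shift [ 0.001  -0.0004 -0.0019] rot [-0.003  -0.0012 -0.0005] F [0.36 0.43 0.09] w 0.791
```

View pics/s10c.png

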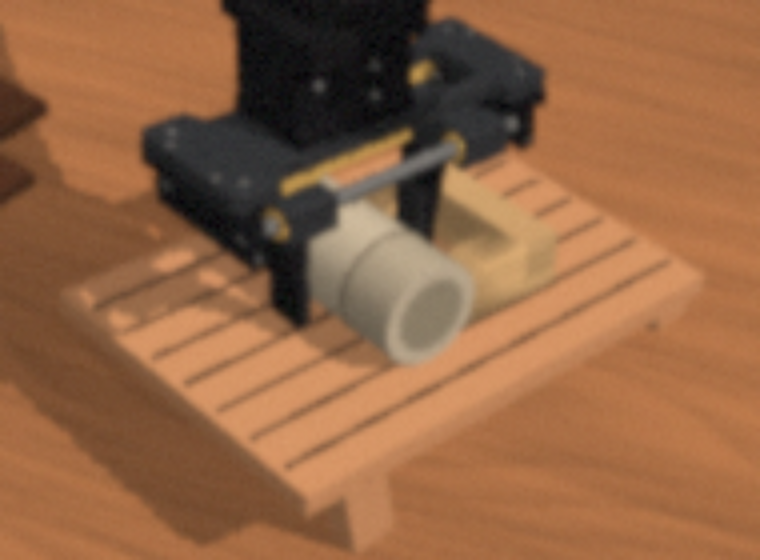

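The caddy stays put at crop (400,290) with the fingers clear. I'll retreat along the board normal.

Emit:
move_arm:
  increments: "-0.6 0 -0.006 -0.001 0 0 0;-0.6 0 -0.02 -0.001 0 0 0;-0.6 0 -0.045 -0.001 0 0 0;-0.6 0 -0.08 -0.001 0 0 0;-0.6 0 -0.12 -0.001 0 0 0;-0.6 0 -0.15 -0.001 0 0 0;-0.6 0 -0.15 -0.001 0 0 0;-0.6 0 -0.15 -0.001 0 0 0"

```text
time_s: 20.35
tcp_pos: [0.5787, -0.229, 0.205]
ee_rot: [[0.35, 0.149, -0.925], [0.937, -0.054, 0.345], [0.001, -0.987, -0.158]]
wrist_force: [-0.1, 0.3, -0.6]
gripper_width: 0.799
```

```bash
cat > chk.py <<'E'
from h import *
from scipy.optimize import least_squares
for n in ['scene','top','wrist']:
    c=camera_params(n);p,d=capture(n);cv2.imwrite(f'pics/{n}11.png',p[:,:,::-1]);np.savez(f'pics/{n}11.npz',p=p,d=d,xyz=c['xyz'],o=c['orientation'])
c=dict(camera_params('wrist'),xyz=c['xyz'])
W=(cloud(d,c)-DECK_O)@deckR()
ok=(d>0)&(abs(W[...,1])<.09)
t=W[ok&(W[...,2]>.040)&(W[...,2]<.06)&(W[...,0]>-.02)&(W[...,0]<.08)]
def F(q): return np.hypot((t[:,0]-q[0]-q[1]*t[:,1]),t[:,2]-q[2])-.028
s=least_squares(F,[.0285,0,.028],loss='soft_l1',f_scale=.001);print('caddy x,slope,z',s.x,'y mid',np.percentile(t[:,1],[.3,99.7]),len(t))
b=W[ok&(W[...,2]>.028)&(W[...,2]<.036)&(W[...,0]<-.02)&(W[...,0]>-.09)];print('chock top',cv2.minAreaRect(b[:,:2].astype(np.float32)),np.median(b[:,2]),'back x',np.percentile(b[:,0],.3))
E
python3 chk.py
```

```text
caddy x,slope,z [ 0.02703593 -0.00041817  0.02765144] y mid [-0.06032123  0.05899999] 13040
chock top ((-0.04400612413883209, -9.676814079284668e-05), (0.10229943692684174, 0.047963712364435196), 89.89325714111328) 0.03163802110498819 back x -0.06753121694331433
```

View pics/wrist11.png

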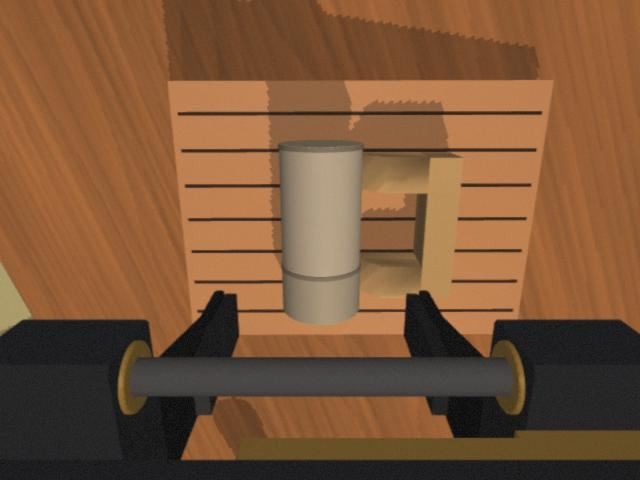

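View pics/scene11.png

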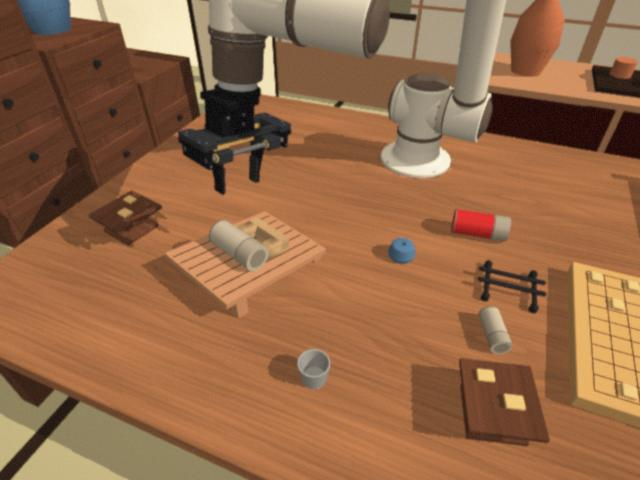

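Caddy-to-chock distance is about 84 mm, centred, and square. I'll wait briefly and check once more for drift before handing in.

Emit:
move_arm:
  increments: "-0.6 0 0 0 0 0 0;-0.6 0 0 0 0 0 0;-0.6 0 0 0 0 0 0;-0.6 0 0 0 0 0 0;-0.6 0 0 0 0 0 0;-0.6 0 0 0 0 0 0;-0.6 0 0 0 0 0 0;-0.6 0 0 0 0 0 0"

```text
time_s: 21.3
tcp_pos: [0.5787, -0.2291, 0.203]
ee_rot: [[0.349, 0.146, -0.926], [0.937, -0.054, 0.345], [0.0, -0.988, -0.156]]
wrist_force: [-0.4, -0.1, 0.3]
gripper_width: 0.801
```

```bash
python3 chk.py; python3 - <<'E'
from h import *
f=np.load('pics/scene11.npz');a=np.load('pics/scene0_rgb.npy').astype(int)
for n,(x,y,w,h) in dict(stand_b=(88,191,74,50),inc=(388,238,28,24),cup=(298,349,32,38),stand_a=(459,358,91,85)).items():
    print(n,np.abs(f['p'][y:y+h,x:x+w].astype(int)-a[y:y+h,x:x+w]).mean())
print(r.finish_job())
E
```

```text
caddy x,slope,z [ 0.02727852 -0.00052324  0.02766434] y mid [-0.06025944  0.05904344] 13003
chock top ((-0.04380660131573677, 0.0003133825957775116), (0.04758179187774658, 0.10293570905923843), 0.0024681000504642725) 0.031625006500996825 back x -0.0673154016520734
stand_b 14.857567567567568
inc 3.5813492063492065
cup 3.8267543859649122
stand_a 3.3074768368886014
the job is handed in; nothing more can be done
None
```

I put the chock flat on the board with its tips uphill, then carried the caddy over and held it until it pressed on the ramps before letting go. The job is handed in, at about 21 s on the robot's clock.

- **Chock:** it lies at about x = -56 mm, y = 0 on the board. Its angle to the board is about zero and its top face is 31.6 mm up, so it is flat.
- **Caddy:** its axis is about 84 mm from the chock's origin and 27.7 mm above the board. It is centred within 1 mm and across the slope to within 0.001 rad. Between two looks about 0.9 s apart nothing moved by more than about 0.3 mm, which is measurement noise.
- **Contact with the ramps:** I judged this from the rise in wrist force while holding and from the geometry. It was not measured after release.
- **Chock shift:** seating the caddy seems to have pushed the chock about 1 mm downhill, which is well inside its limits.
- **Bystanders:** the cup, incense holder and nearer stand look the same as at the start. The far stand's image differed more (14.9 grey levels against about 3.5), probably because of the arm's shadow. It appears in the same place in the picture, but I did not re-measure its position.

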